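Clamp a brass blank on the chasing stand

TASK

Load the long brass plate with one arched end on the sloping chasing stand: push the sprung hold-down arm back by its lever until it stays, lay the plate flat on the bed, centred, with its square end against the ledge and its arched end up where the toe comes down, then bring the lever forward so that the arm bears down on the plate. Last, turn the lock knob clockwise until it clicks past its detent, and leave the other blanks and everything else where they are.

Things in the scene. Friction and masses are not known exactly. Their poses are not given: they have to be found in the camera images.
- plate_center (a point): The plate to load: brass, 120 long, 52 wide, 8 thick, one end square, the other arched (half round, radius 26), 0.3 to 0.55 kg; the only blank both long and arched. Starts flat, its middle on one of three round blocks (48 across, tops 42 above the table). Point: the plate's centre, half-way up; x lengthwise to the arched end, y across, z normal to its top
- plate_head (a point): Tip of the plate's arched end, half-way up its thickness (60 along +x from the plate's centre)
- square_center (a point): Unwanted brass blank, 120 x 52 x 8, both ends square; starts flat on another round block. Centre, half-way up; x lengthwise
- short_center (a point): Unwanted brass blank, 84 x 52 x 8, one end arched (towards +x); starts flat on the third round block. Centre, half-way up
- board: Fixed dark wooden board, 300 (x) x 290 (y) x 12 thick, origin at table level (board's centre is 5 along +x). It carries three fixed upright round blocks, 48 across, tops 42 above the table, axes at about (-75, 60), (85, 70) and (0, -90) in its frame, a blank on each
- stand: The chasing stand's fixed steel base plate: 100 wide (y), 14 thick, from x = -95 to 173. x is the horizontal heading of the slope's rise, leftwards and away from the robot. Origin at table level, straight below the bed's origin, which is 45 higher
- bed: Sloping bed: aluminium rib 36 wide, 22 thick, rising at 30 deg, low end to the right. Origin: bed surface, mid-width, at the ledge's inner face. x up the slope, y across, z normal to the surface. Ledge at the low end: x -8 to 0, 7 tall. Plate in place: centre at (60, 0, 4), sides overhanging the rib by 8. Two pivot cheeks: x 138 to 164, up to z 42, 36 wide over all; surface ends at x 170
- pivot (a point): Axis of the hold-down arm: at (150, 0, 30) in the bed's frame, parallel to the bed's y
- hold_arm (a joint): Angle (rad) of the sprung hold-down arm: 0 down on the empty bed (start, stop), 1.4 fully back (stop). It grows as the toe rises and the lever swings up the slope. Over-centre spring: below 0.8 it drives the arm down (0.5 N m at 0, about 7 N at the bar), above 0.8 it drives it back (0.4 N m at 1.4) and it stays. On the plate it rests at 0.085
- lever_bar (a point): Centre of the black cross-bar (60 long along the bed's y, 16 thick) atop the arm's lever (10 thick), 75 from the pivot. At angle q: (150 + 75 sin q, 0, 30 + 75 cos q) in the bed's frame. Push it up the slope to raise the arm; push it from behind, down the slope, to bring the arm down
- toe (a point): Underside of the arm's rubber toe. The arm is a steel bar 16 wide running 58 down the slope from the pivot; the toe is at (92, 0, 3) in the bed's frame at joint 0, and at about (113, 0, 83) with the arm fully back
- lock_knob (a joint): Angle (rad) of the lock knob about its vertical axis: 0 unlocked (start, stop), grows clockwise seen from above, 1.3 locked (stop). A detent resists with up to 0.07 N m and is passed at 0.7; then the knob snaps on to 1.3 and stays. Let go earlier, it springs back
- knob_grip (a point): Grip point of the lock knob on its vertical axis, 46 above the table, on the base 60 beyond the bed's low end (stand's x = -60). Its black bar grip is 46 long (this point's own x, at joint 0 the slope's heading), 14 wide (y), 26 tall, top 58 above the table, on a disc 48 across whose top is 32 above the table
- stake: Bystander: small steel doming stake standing on the board amid the three blocks: round, 24 across, 36 tall. Origin: centre of its foot
- hammer: Bystander: chasing hammer lying on the table on the left, handle along its own x. Origin on its underside
- ink: Bystander: black bottle, 40 across, 75 tall, to the left in front of the stand. Origin: centre of its foot
- mug: Bystander: white mug, 76 across, 85 tall, on the left. Origin: centre of its foot
- mallet_head: Bystander: wooden cylinder lying on its side, 60 across, 90 long, near right. Origin: underside
Things that resemble listed ones, but are neither listed nor needed, are in the scene too. What is shaped like the part that bears plate_center but orange is not meant.

How it is judged:
By the outcome, as a careful person would: the job done as asked, in the order asked, and still so for the second after the job is handed in, with the robot touching nothing.
It also fails if it takes over 72 s, if anything falls off the work surface, if the arm or the gripper's body presses on something with over 40 N, if the wrist force passes 120 N, or if a joint passes its speed limit or range.

ROBOT

A 6-joint arm with a two-finger parallel gripper is mounted at the origin on the work surface. World frame = base frame: x ahead of the robot, y to its left, z up, the work surface at z = 0. Lengths are in m, angles in rad, forces in N, time in s.
With the tool pointing down it reaches from about 0.275 to 0.975 m from the base axis. Payload 8.4 kg.
Tool frame: the origin (TCP) lies midway between the tips of the shut fingers; the grasp point (between the pads) lies 19 mm behind it; z points along the fingers, x is the direction in which the jaws open and shut, and the axes are right-handed (so a half turn about z gives the same grasp; the last joint's range is limited). The gripper opens to 92 mm and grips with 3 to 60 N. Pads are 20 mm wide; open, the fingers measure 128 mm over their backs; the gripper's body (75 mm by 189 mm) begins 69 mm behind the grasp point.
Start: joints at [-1.308, 0.353, 1.633, -0, 1.155, -0.002], TCP at [0.164, -0.603, 0.215] pointing down, gripper open.
Joint ranges: [-2.63, 2.63], [-0.92, 2.1], [0.06, 2.66], [-1.3, 4.44], [0, 2.69], [-3.02, 3.02]. Speed limits (rad/s): [2.22, 2.22, 2.79, 3.14, 3.14, 3.14].

INTERFACE

Orientations are given as a unit quaternion [w, x, y, z].
In Python, from cell import env gives the robot as it stands.
- The arm moves only by the tool arm_command, never from a script. Its argument "rows" is a list of rows, each a list of 5 numbers: the gripper command: -1 is fully open, 1 is shut, values between are in proportion, then the shift along the world's x, y, z in m, then the turn about the world's z in rad. A call has 1 to 10 rows; each row shifts and turns the commanded pose from where the row before left it; what a row does not reach is not made up. A row lasts 1/12 s, in which the tool goes at most 41.7 mm and 7.16 degrees, less where a joint would pass 70% of its speed; a pose out of reach is approached as far as the arm can. A call with a gripper value outside its range is refused whole. The fingers move at their own pace and stop on an object; "newtons" is the grip in N (left out, the last holds). Time passes only in rows, so rows that do not move let the fingers close. It gives the time, the measured TCP pose, the force and the opening at its end, in the units of the state.
- env.state(): the state, without advancing time (a new reading comes with each control period).
- env.capture(name): name is "side" or "top"; returns a dict with "frame" (480x640x3 uint8, red, green, blue), "fx", "fy", "cx", "cy" (pixels), "R" (3x3) and "t" (3): a world point X has camera coordinates R X + t. Camera axes: x right, y down, z forward; pixel columns grow to the right and rows downward; lengths in m; the calibration is good to about 2 mm. A picture is of the moment at which its call begins. There is no depth.
- env.close_job(): hands the job in, once; it reports no verdict.
The state is a dict: "clock": time; "joint_pos": joint angles; "qd": joint speeds; "effort": joint torques, N m; "position": TCP position; "orientation": TCP orientation; "ft_force": force on the tool from outside, world axes, zero at the start; "ft_torque": the same for the moment, N m; "gripper_width": finger opening in m.
Only numpy, scipy, OpenCV 4.12 (cv2) and the standard library are available. Lean on these libraries where they do the work, as an engineer would, in place of code of your own. Each camera call takes 0.05 s, during which the arm holds its last target. There are 200 camera calls.

## Working session

There is one attempt and no reset: what is moved stays moved. The work goes in short steps, Python scripts to look and compute and a tool call to move; the robot and the scene stay as the last step left them, time stands still between calls to the robot, and variables do not carry over. Pictures are saved under pics/ and viewed, about 8 in all and at most 12, crops included, and the job is handed in when it is done.

Besides the shell and the picture viewer there is one more tool, called after "Emit:" by a JSON object that holds its "name" and its "arguments". arm_command: Moves the arm, as the interface text tells. Its arguments: {"type":"object","properties":{"rows":{"type":"array","items":{"type":"array","items":{"type":"number"}}},"newtons":{"type":"number"}},"required":["rows"]}

```bash
ls; mkdir -p pics; python3 - <<'E'
from cell import env
import cv2,numpy as np
for n in("top","side"):
    c=env.capture(n); cv2.imwrite(f"pics/{n}0.png",c["frame"][:,:,::-1]); print(n,c["fx"],c["fy"],c["cx"],c["cy"],np.round(c["R"],4).tolist(),np.round(c["t"],4).tolist())
s=env.state();print(s)
E
```

```text
pics
top 595.5208942011777 595.5208942011777 321.1050741625211 229.11340989433208 [[-0.0246, -0.9997, 0.0086], [-0.9908, 0.0232, -0.1336], [0.1333, -0.0118, -0.991]] [0.0121, 0.4906, 1.7598]
side 534.0776686871686 534.0776686871686 322.12474198355653 251.51121718302167 [[-0.8046, -0.5938, -0.0082], [-0.2881, 0.4024, -0.869], [0.5193, -0.6968, -0.4948]] [0.3954, 0.2621, 1.0385]
{'clock': 0.1, 'joint_pos': array([-1.30842237e+00,  3.53587307e-01,  1.63400557e+00, -1.34906340e-05,
        1.15519407e+00, -2.41748483e-03]), 'qd': array([-0.00080233, -0.00060099, -0.00137249, -0.0018997 , -0.00205711,
       -0.00221001]), 'effort': array([-1.61202715e-04, -5.94905770e+01, -3.34930623e+01,  6.99508167e-02,
        1.83140690e-02, -3.28641954e-05]), 'position': array([ 0.16344539, -0.60282153,  0.21395669]), 'orientation': array([-3.59066653e-04,  7.94264690e-01, -6.07571597e-01, -4.77175371e-04]), 'ft_force': array([-0.23107198, -0.40046771, -0.62805411]), 'ft_torque': array([-0.02949399, -0.01890326,  0.01758211]), 'gripper_width': 0.09174336920856102}
```

View pics/top0.png

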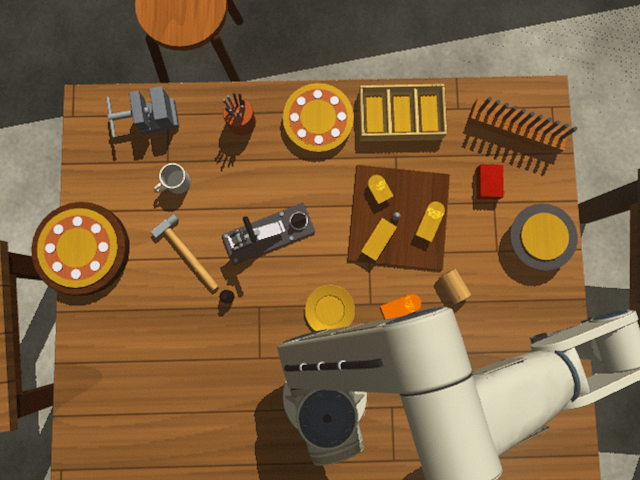

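View pics/side0.png

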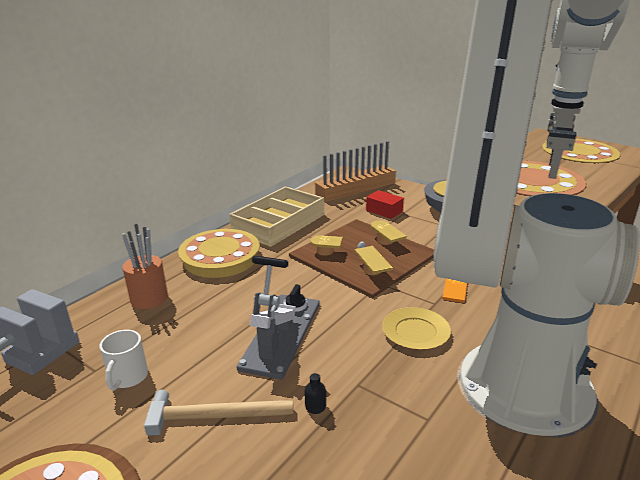

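```bash
python3 - <<'E'
import cv2,numpy as np
a=cv2.imread("pics/top0.png");b=cv2.imread("pics/side0.png")
A=cv2.resize(a[160:280,210:460],None,fx=3.2,fy=3.2,interpolation=cv2.INTER_CUBIC)
B=cv2.resize(b[215:385,225:445],None,fx=3.5,fy=3.5,interpolation=cv2.INTER_CUBIC)
cv2.imwrite("pics/top0c.png",A);cv2.imwrite("pics/side0c.png",B)
E
```

```text
(no output)
```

View pics/top0c.png

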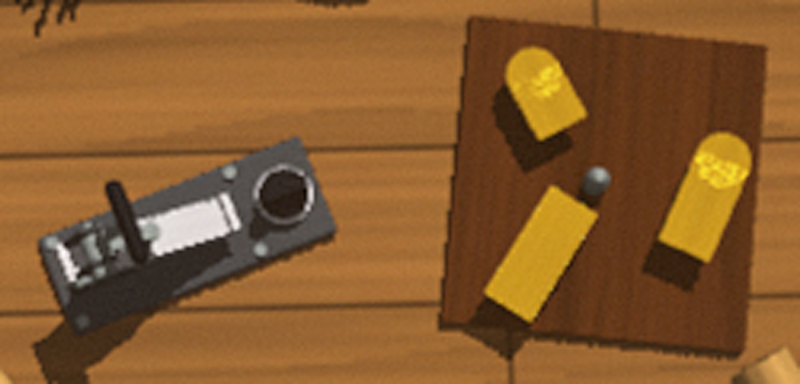

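View pics/side0c.png

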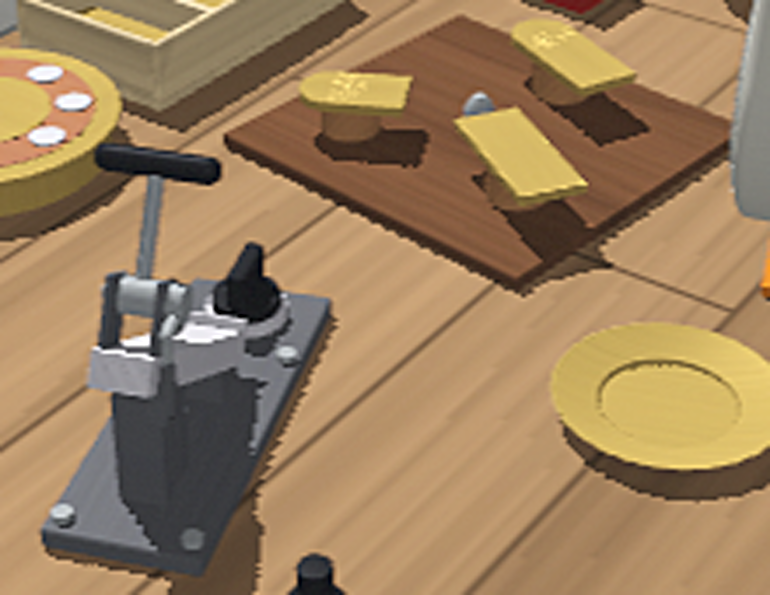

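```bash
cat > h.py <<'E'
import cv2,numpy as np
from cell import env
def cap(n,save=None):
    c=env.capture(n)
    if save: cv2.imwrite(f"pics/{save}.png",c["frame"][:,:,::-1])
    c["R"]=np.array(c["R"]);c["t"]=np.array(c["t"]);return c
def ray(c,uv):
    uv=np.atleast_2d(uv).astype(float)
    d=np.c_[(uv[:,0]-c["cx"])/c["fx"],(uv[:,1]-c["cy"])/c["fy"],np.ones(len(uv))]@c["R"]
    return -c["R"].T@c["t"],d
def onplane(c,uv,z):
    o,d=ray(c,uv); return o+d*((z-o[2])/d[:,2])[:,None]
def proj(c,X):
    p=np.atleast_2d(X)@c["R"].T+c["t"]; return np.c_[p[:,0]/p[:,2]*c["fx"]+c["cx"],p[:,1]/p[:,2]*c["fy"]+c["cy"]]
def big(m,roi):
    z=np.zeros_like(m);x0,y0,x1,y1=roi;z[y0:y1,x0:x1]=m[y0:y1,x0:x1]
    cs,_=cv2.findContours(z,cv2.RETR_EXTERNAL,cv2.CHAIN_APPROX_NONE)
    return max(cs,key=cv2.contourArea)
def yellow(c):
    h=cv2.cvtColor(c["frame"],cv2.COLOR_RGB2HSV);return cv2.inRange(h,(20,150,120),(32,255,255))
E
python3 - <<'E'
from h import *
c=cap("top"); f=c["frame"]
m=yellow(c)
for nm,roi in dict(plate=(412,195,450,250),square=(358,212,400,265),short=(362,170,396,208)).items():
    k=big(m,roi)[:,0,:]
    P=onplane(c,k,.05)[:,:2]*1000
    r=cv2.minAreaRect(P.astype(np.float32)); print(nm,np.round(r[0],1),np.round(r[1],1),r[2],len(k))
    print(np.round(cv2.boxPoints(r)).tolist())
# stand base
hsv=cv2.cvtColor(f,cv2.COLOR_RGB2HSV)
m=cv2.inRange(hsv,(0,0,0),(180,75,255))
k=big(m,(215,198,325,272))
P=onplane(c,k[:,0,:],.014)[:,:2]*1000
P=cv2.convexHull(P.astype(np.float32))
r=cv2.minAreaRect(P);print("stand",np.round(r[0],1),np.round(r[1],1),r[2]);print(np.round(cv2.boxPoints(r)).tolist())
print(np.round(cv2.approxPolyDP(k,3,True)[:,0]).tolist())
E
```

```text
plate [ 508.1 -328.3] [ 52.3 118.4] 63.88809585571289 92
[[443.0, -326.0], [550.0, -378.0], [573.0, -331.0], [466.0, -279.0]]
square [ 455.3 -170. ] [ 52.1 120.7] 56.12461853027344 95
[[391.0, -158.0], [491.0, -225.0], [520.0, -182.0], [420.0, -115.0]]
short [ 610.  -176.5] [82.9 52.9] 25.81490707397461 70
[[561.0, -171.0], [584.0, -218.0], [659.0, -182.0], [636.0, -135.0]]
stand [495.4 164.9] [122.5 266.6] 19.365476608276367
[[393.0, 270.0], [482.0, 19.0], [597.0, 59.0], [509.0, 311.0]]
[[303, 204], [250, 224], [244, 217], [252, 228], [252, 238], [255, 235], [254, 243], [245, 226], [223, 234], [233, 262], [313, 232]]
```

```bash
python3 - <<'E'
from h import *
c=cap("top"); s=cap("side")
print("cam",-c["R"].T@c["t"],-s["R"].T@s["t"])
print("corners",np.round(onplane(c,[[303.5,203.5],[314.5,232.5],[234,262],[222.5,235]],.014)[:,:2]*1000,1).tolist())
def black(c,roi,v=45):
    h=cv2.cvtColor(c["frame"],cv2.COLOR_RGB2HSV); m=cv2.inRange(h,(0,0,0),(180,255,v)); return big(m,roi)
for n,cc,roi in(("top",c,(240,212,258,244)),("side",s,(248,252,292,270))):
    k=black(cc,roi); r=cv2.minAreaRect(k); print(n,r); 
    M=cv2.moments(k); uv=[M["m10"]/M["m00"],M["m01"]/M["m00"]]
    print(n,uv,np.round(onplane(cc,uv,.211)*1000,1), np.round(onplane(cc,cv2.boxPoints(r),.211)[:,:2]*1000).tolist())
# bright bed
h=cv2.cvtColor(c["frame"],cv2.COLOR_RGB2HSV)
m=cv2.inRange(h,(0,0,190),(180,40,255)); k=big(m,(250,210,290,245)); r=cv2.minAreaRect(k);print("bed",r,cv2.boxPoints(r).tolist())
# knob: black blob + ring
k=black(c,(285,205,315,236),60); print("knob blk",cv2.fitEllipse(k)); 
m=cv2.inRange(h,(0,0,100),(180,60,255));k=big(m,(284,204,314,236));e=cv2.fitEllipse(k);print("ring",e,np.round(onplane(c,e[0],.032)*1000,1))
k=black(s,(285,283,307,310),50);print("side knob blob",cv2.boundingRect(k),k[:,0].tolist()[::3])
E
```

```text
cam [0.25178517 0.02145797 1.80934104] [-0.14561422  0.85293893  0.74492393]
corners [[573.6, 52.0], [483.4, 20.4], [399.4, 265.2], [482.3, 299.6]]
top ((249.16058349609375, 229.94158935546875), (27.852060317993164, 4.784402847290039), 70.01689147949219)
top [248.31638418079095, 230.34463276836155] [[468.  199.4 211. ]] [[503.0, 216.0], [507.0, 204.0], [435.0, 178.0], [431.0, 191.0]]
side ((269.43402099609375, 262.4238586425781), (35.40978240966797, 7.053458213806152), 4.085616588592529)
side [269.7518878101402, 262.28910463861916] [[472.7 194.9 211. ]] [[495.0, 222.0], [513.0, 202.0], [450.0, 169.0], [434.0, 190.0]]
bed ((268.2818298339844, 230.3582763671875), (11.681685447692871, 24.040571212768555), 73.61045837402344) [[255.1018829345703, 228.14649963378906], [278.16558837890625, 221.36305236816406], [281.4617919921875, 232.57005310058594], [258.3980712890625, 239.35350036621094]]
knob blk ((298.124267578125, 220.31822204589844), (13.571596145629883, 14.2974271774292), 58.55290985107422)
ring ((297.73992919921875, 219.7755126953125), (16.225812911987305, 17.227476119995117), 43.456398010253906) [[520.9  70.1  32. ]]
side knob blob (286, 285, 19, 22) [[295, 285], [298, 286], [296, 289], [295, 292], [293, 295], [290, 294], [290, 297], [290, 300], [289, 303], [286, 301], [286, 298], [286, 301], [287, 304], [290, 304], [293, 305], [296, 306], [299, 306], [302, 305], [304, 302], [304, 299], [302, 296], [299, 293], [299, 290], [299, 287], [297, 285]]
```

```bash
cat > st.py <<'E'
from h import *
from scipy.optimize import least_squares
def W(p,Q):  # stand-frame points to world
    Q=np.atleast_2d(Q);a=p[2];R=np.array([[np.cos(a),-np.sin(a),0],[np.sin(a),np.cos(a),0],[0,0,1]])
    return Q@R.T+[p[0],p[1],0]
def bed(x,y,z):
    C,S=np.cos(np.pi/6),.5; return [x*C-z*S,y,.045+x*S+z*C]
E
python3 - <<'E'
from st import *
c=cap("top"); s=cap("side")
obs=[(c,[-.095,-.05,.014],(303.5,203.5)),(c,[-.095,.05,.014],(314.5,232.5)),(c,[.173,.05,.014],(234,262.5)),(c,[.173,-.05,.014],(222.5,235)),
(c,bed(.15,0,.105),(249.3,229.9)),(s,bed(.15,0,.105),(269.4,262.4)),(c,[-.06,0,.032],(298.2,220.2)),(c,bed(0,-.018,0),(278.2,221.4)),(c,bed(0,.018,0),(281.5,232.6))]
def res(p): return np.concatenate([(proj(cc,W(p,q))[0]-uv) for cc,q,uv in obs])
r=least_squares(res,[.5,.13,1.91],loss="soft_l1");print(r.x,np.degrees(r.x[2]));print(np.round(res(r.x).reshape(-1,2),1).tolist())
p=r.x;np.save("stand.npy",p)
for n,q in dict(bar0=bed(.15,0,.105),bar14=bed(.2239,0,.0427),pivot=bed(.15,0,.03),plate=bed(.06,0,.004),knob=[-.06,0,.046],toe14=bed(.113,0,.083)).items(): print(n,np.round(W(p,q)[0]*1000,1))
# overlay check
f=s["frame"][:,:,::-1].copy();g=c["frame"][:,:,::-1].copy()
for im,cc in((f,s),(g,c)):
    im2=cv2.resize(im,None,fx=4,fy=4,interpolation=cv2.INTER_CUBIC)
    for q in [[-.095,-.05,.014],[-.095,.05,.014],[.173,.05,.014],[.173,-.05,.014],bed(.15,.03,.105),bed(.15,-.03,.105),[-.06,0,.058],bed(0,-.018,0),bed(0,.018,0),bed(.17,-.018,0),bed(.17,.018,0)]:
        u=proj(cc,W(p,q))[0]*4+1.5; cv2.circle(im2,(int(u[0]),int(u[1])),2,(0,0,255),-1)
    if cc is s: A=im2[235*4:385*4,230*4:330*4]
    else: B=im2[190*4:275*4,212*4:322*4]
H=600;o=np.zeros((600,840,3),np.uint8);o[:600,:400]=A[:600];o[:340,400:840]=B
cv2.imwrite("pics/ov.png",cv2.resize(o,(800,571)))
E
```

```text
[0.49790699 0.12365236 1.92356863] 110.21236423246522
[[0.0, -1.3], [1.1, -0.2], [-1.2, 2.2], [-1.2, -0.9], [0.1, -0.7], [0.5, 0.4], [0.5, 0.3], [-0.5, 0.2], [0.5, 0.1]]
bar0 [471.2 196.3 210.9]
bar14 [438.3 285.6 193.9]
pivot [458.2 231.5 146. ]
plate [480.6 170.5  78.5]
knob [518.6  67.3  46. ]
toe14 [478.4 176.5 173.4]
```

View pics/ov.png

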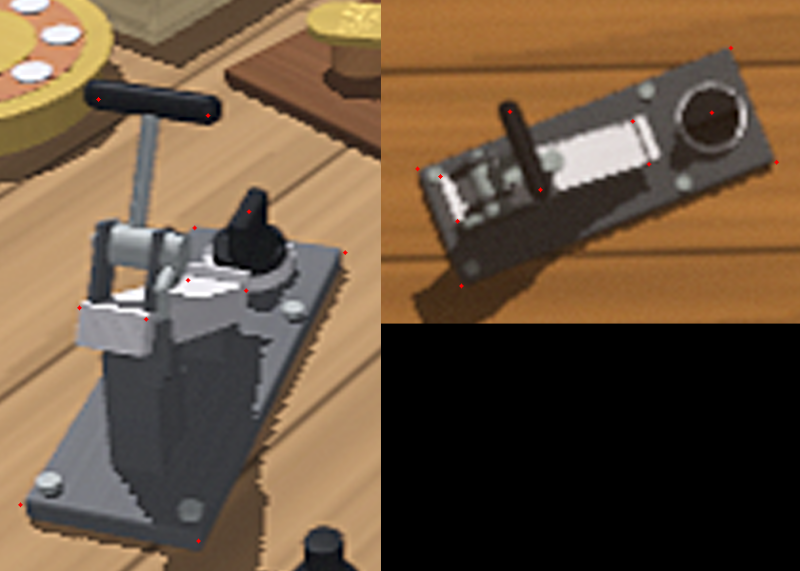

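Emit:
{"name": "arm_command", "arguments": {"rows": [[-0.1,0.0138,0.0377,0.004,0.009],[-0.1,0.0138,0.0377,0.004,0.009],[-0.1,0.0138,0.0377,0.004,0.009],[-0.1,0.0138,0.0377,0.004,0.009],[-0.1,0.0138,0.0377,0.004,0.009],[-0.1,0.0138,0.0377,0.004,0.009],[-0.1,0.0138,0.0377,0.004,0.009],[-0.1,0.0138,0.0377,0.004,0.009],[-0.1,0.0138,0.0377,0.004,0.009],[-0.1,0.0138,0.0377,0.004,0.009]]}}

```text
clock: 1.18
position: [0.3017, -0.2245, 0.255]
orientation: [-0.0, 0.821, -0.571, 0.0]
ft_force: [2.0, 0.1, 0.0]
gripper_width: 0.0503
```

Emit:
{"name": "arm_command", "arguments": {"rows": [[-0.1,0.0137,0.0376,0.0,0],[-0.1,0.0137,0.0376,0.0,0],[-0.1,0.0137,0.0376,0.0,0],[-0.1,0.0137,0.0376,0.0,0],[-0.1,0.0137,0.0376,0.0,0],[-0.1,0.0137,0.0376,0.0,0],[-0.1,0.0137,0.0376,0.0,0],[-0.1,0.0137,0.0376,0.0,0],[-0.1,0.0137,0.0376,0.0,0],[-0.1,0.0142,0.0378,0.0,0]]}}

```text
clock: 2.02
position: [0.4392, 0.1522, 0.2548]
orientation: [-0.0, 0.821, -0.571, 0.0]
ft_force: [1.0, -1.0, -0.2]
gripper_width: 0.0509
```

Emit:
{"name": "arm_command", "arguments": {"rows": [[-0.1,0.0135,0.0376,-0.005,0],[-0.1,0,0,-0.026,0],[-0.1,0,0,-0.025,0],[-0.1,0,0,0,0]]}}

```text
clock: 2.35
position: [0.4499, 0.1873, 0.1946]
orientation: [0.003, 0.821, -0.571, -0.002]
ft_force: [-0.4, 0.1, -1.0]
gripper_width: 0.0508
```

Emit:
{"name": "arm_command", "arguments": {"rows": [[-0.1,-0.0041,0.0113,0.001,0],[-0.1,-0.0041,0.0113,0.002,0],[-0.1,-0.0041,0.0113,0.001,0],[-0.1,-0.0041,0.0113,0,0],[-0.1,-0.0041,0.0113,0,0],[-0.1,-0.0041,0.0113,0,0],[-0.1,-0.0041,0.0113,0,0],[-0.1,-0.0041,0.0113,-0.003,0],[-0.1,-0.0041,0.0113,-0.004,0],[-0.1,0,0,0,0]]}}

```text
clock: 3.18
position: [0.4146, 0.2912, 0.1951]
orientation: [-0.0, 0.821, -0.571, -0.0]
ft_force: [0.2, -0.5, -0.6]
gripper_width: 0.0505
```

```bash
python3 - <<'E'
from h import *
s=cap("side");f=s["frame"][:,:,::-1]
cv2.imwrite("pics/side1.png",cv2.resize(f[200:350,180:380],None,fx=4,fy=4,interpolation=cv2.INTER_CUBIC))
st=env.state();print(st["position"],st["ft_force"],st["clock"])
E
```

```text
[0.41488521 0.29025819 0.19515652] [0.22349128 0.39159666 0.41516103] 3.2333
```

View pics/side1.png

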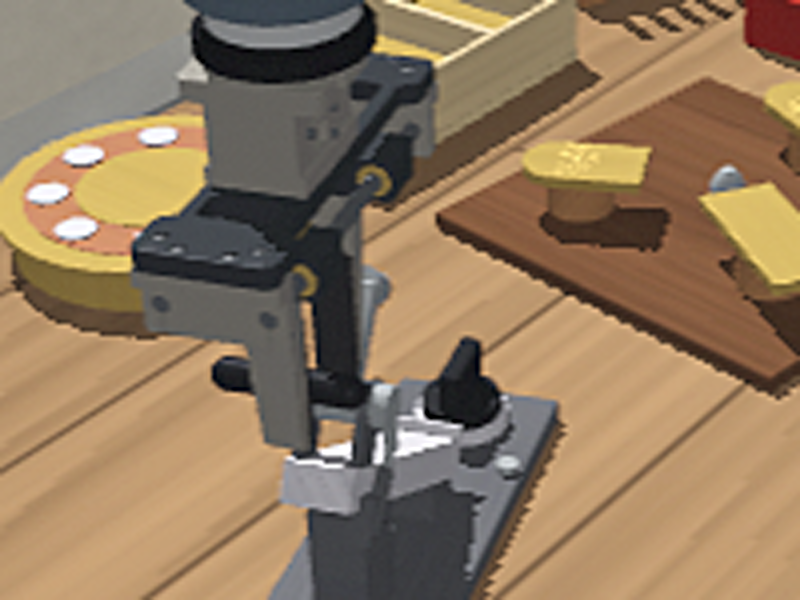

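Emit:
{"name": "arm_command", "arguments": {"rows": [[-0.1,0,0,0.035,0],[-0.1,0,0,0.035,0],[-0.5,0.0035,-0.0395,0,-0.055],[-0.5,0.0035,-0.0395,0,-0.055],[-0.5,0.0035,-0.0395,0,-0.055],[-0.5,0.0035,-0.0395,0,-0.055],[-0.5,0.0035,-0.0395,0,-0.055],[-0.5,0.0035,-0.0395,0,-0.055],[-0.5,0.0035,-0.0395,0,-0.055],[-0.5,0.0035,-0.0395,0,-0.055]]}}

```text
clock: 4.07
position: [0.4432, -0.0289, 0.2657]
orientation: [0.0, -0.675, 0.738, -0.0]
ft_force: [0.5, -0.3, -0.2]
gripper_width: 0.0689
```

Emit:
{"name": "arm_command", "arguments": {"rows": [[-0.5,0.0035,-0.0395,0,-0.055],[-0.5,0.0035,-0.0395,0,-0.055],[-0.5,0.0035,-0.0395,0,-0.055],[-0.5,0.0035,-0.0395,-0.01,-0.055],[-0.5,0.0035,-0.0395,-0.015,-0.055],[-0.5,0.0035,-0.0395,-0.025,-0.055],[-0.5,0.0035,-0.0395,-0.025,-0.055],[-0.5,0,0,-0.03,0],[-0.5,0,0,-0.03,0],[-0.5,0,0,0,0]]}}

```text
clock: 4.9
position: [0.4636, -0.2926, 0.131]
orientation: [-0.002, -0.522, 0.853, 0.004]
ft_force: [-1.0, 1.4, -0.1]
gripper_width: 0.0688
```

```bash
python3 - <<'E'
from st import *
st=env.state();print(st["position"],st["orientation"],st["joint_pos"],st["clock"])
o=st["orientation"];print("jaw deg",np.degrees(2*np.arctan2(o[2],o[1])))
s=cap("side");c=cap("top");p=np.load("stand.npy")
h=cv2.cvtColor(s["frame"],cv2.COLOR_RGB2HSV);m=cv2.inRange(h,(0,0,0),(180,255,45))
k=big(m,(215,270,285,330));print(cv2.minAreaRect(k));print(proj(s,W(p,bed(.2239,0,.0427))),proj(c,W(p,bed(.2239,0,.0427))))
h=cv2.cvtColor(c["frame"],cv2.COLOR_RGB2HSV);m=cv2.inRange(h,(0,0,0),(180,255,45))
k=big(m,(205,225,245,265));print(cv2.minAreaRect(k))
E
```

```text
[ 0.46358917 -0.29264122  0.13103915] [-0.00205411 -0.52225676  0.85277578  0.00413713] [-5.65785694e-01  3.36873154e-01  1.86738964e+00 -6.07991843e-05
  9.46567779e-01  1.47683936e+00] 4.9
jaw deg 242.96825446445814
((251.9261932373047, 296.31146240234375), (38.47769546508789, 7.514467239379883), 5.19442892074585)
[[251.51642965 296.75786267]] [[217.43340848 242.72812433]]
((217.06961059570312, 242.7809600830078), (25.631103515625, 4.594931602478027), 68.96248626708984)
```

Emit:
{"name": "arm_command", "arguments": {"rows": [[-0.5,0.0041,-0.0162,-0.02,0.02],[-0.5,0,0,-0.03,0],[-0.5,0,0,-0.03,0],[-0.5,0,0,-0.024,0],[-0.5,0,0,0,0]]}}

```text
clock: 5.42
position: [0.4704, -0.3089, 0.0308]
orientation: [-0.001, -0.532, 0.847, 0.002]
ft_force: [-1.2, 0.6, -0.2]
gripper_width: 0.0687
```

Emit:
{"name": "arm_command", "arguments": {"rows": [[0.3,0,0,0,0],[0.3,0,0,0,0],[0.3,0,0,0,0],[0.3,0,0,0,0],[0.3,0,0,0,0]], "newtons": 55}}

```text
clock: 5.83
position: [0.4729, -0.3108, 0.0346]
orientation: [0.001, -0.531, 0.847, -0.002]
ft_force: [-1.6, 1.3, 8.5]
gripper_width: 0.0513
```

Emit:
{"name": "arm_command", "arguments": {"rows": [[0.3,0,0,0.01,0],[0.3,0,0,0.015,0],[0.3,0,0,0.02,0],[0.3,0,0,0.02,0],[0.3,0,0,0,0]]}}

```text
clock: 6.25
position: [0.4734, -0.3112, 0.1016]
orientation: [0.001, -0.531, 0.847, -0.003]
ft_force: [1.4, -0.7, -3.3]
gripper_width: 0.0514
```

```bash
python3 - <<'E'
from h import *
st=env.state();print(st["position"],st["ft_force"],st["ft_torque"],st["gripper_width"])
s=cap("side");c=cap("top")
A=cv2.resize(s["frame"][150:300,270:470,::-1],None,fx=3.5,fy=3.5,interpolation=cv2.INTER_CUBIC)
cv2.imwrite("pics/side2.png",A)
E
```

```text
[ 0.47336675 -0.31119756  0.10161108] [ 1.43271083 -0.66273191 -3.25245719] [0.13098101 0.12384587 0.02559064] 0.051376183174895985
```

View pics/side2.png

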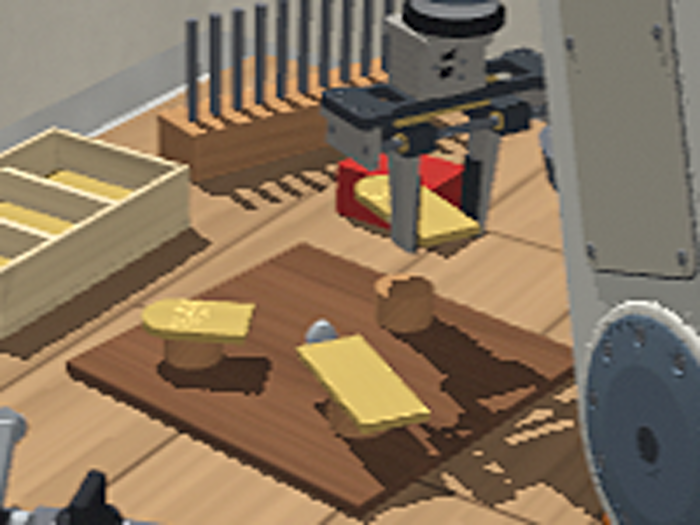

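Emit:
{"name": "arm_command", "arguments": {"rows": [[0.3,0,0,-0.025,0],[0.3,0,0,-0.025,0],[0.3,0,0,-0.014,0],[0.3,0,0,-0.002,0],[-0.5,0,0,0,0],[-0.5,0,0,0,0],[-0.5,0,0,0,0],[-0.5,0,0,0,0]]}}

```text
clock: 7.02
position: [0.4714, -0.3098, 0.0312]
orientation: [-0.0, -0.531, 0.847, 0.0]
ft_force: [-0.4, -0.4, -0.6]
gripper_width: 0.0688
```

Emit:
{"name": "arm_command", "arguments": {"rows": [[-0.5,-0.008,0.0038,-0.003,0],[-0.5,0,0,0,0],[-0.5,0,0,0,0]]}}

```text
clock: 7.27
position: [0.4626, -0.3057, 0.0282]
orientation: [-0.0, -0.531, 0.847, 0.0]
ft_force: [0.6, 1.1, 0.3]
gripper_width: 0.0688
```

```bash
python3 - <<'E'
from h import *
st=env.state();print(st["position"],st["ft_force"],st["joint_pos"])
c=cap("top","top3");m=yellow(c);k=big(m,(412,195,450,250));print(cv2.contourArea(k),cv2.minAreaRect(k))
cv2.imwrite("pics/top3c.png",cv2.resize(c["frame"][170:270,370:480,::-1],None,fx=5,fy=5,interpolation=cv2.INTER_CUBIC))
E
```

```text
[ 0.46259388 -0.30566513  0.02816816] [0.61987886 1.0696892  0.28480668] [-5.86609100e-01  4.92127794e-01  1.91864620e+00 -1.98872592e-06
  7.31782380e-01  1.43448051e+00]Traceback (most recent call last):
  File "<stdin>", line 3, in <module>
  File "h.py", line 18, in big
    return max(cs,key=cv2.contourArea)
ValueError: max() iterable argument is empty
```

Emit:
{"name": "arm_command", "arguments": {"rows": [[-0.5,0.0027,-0.0013,0,0],[0.3,0,0,0,0],[0.3,0,0,0,0],[0.3,0,0,0,0],[0.3,0,0,0,0],[0.3,0,0,0,0]], "newtons": 58}}

```text
clock: 7.82
position: [0.4663, -0.3076, 0.0285]
orientation: [0.0, -0.531, 0.847, -0.0]
ft_force: [0.0, 0.1, 0.3]
gripper_width: 0.0514
```

Emit:
{"name": "arm_command", "arguments": {"rows": [[0.3,0,0,0.01,0],[0.3,0,0,0.02,0],[0.3,0,0,0.03,0],[0.3,0,0,0.03,0],[0.3,0,0,0.03,0],[0.3,0,0,0.03,0],[0.3,0,0,0.01,0],[0.3,0,0,0,0]]}}

```text
clock: 8.48
position: [0.4673, -0.3082, 0.1911]
orientation: [0.001, -0.531, 0.847, -0.002]
ft_force: [0.6, -0.3, -3.9]
gripper_width: 0.0512
```

```bash
python3 - <<'E'
from h import *
st=env.state();print(st["position"],st["ft_force"],st["ft_torque"],st["gripper_width"])
s=cap("side")
cv2.imwrite("pics/side3.png",s["frame"][:,:,::-1])
m=yellow(s);k=big(m,(370,140,440,215));r=cv2.minAreaRect(k);print(r,cv2.approxPolyDP(k,2,True)[:,0].tolist())
E
```

```text
[ 0.46727933 -0.30822875  0.19113136] [ 0.57755791 -0.33884993 -3.92007531] [ 0.14390683  0.07438873 -0.01488215] 0.051233184243401106
((409.0, 182.0), (0.0, 0.0), 0.0) [[409, 182]]
```

```bash
python3 - <<'E'
from h import *
s=cap("side")
u=np.array([.8996,-.4368,0]);n=np.array([.4368,.8996,0]);g=np.array([.4673,-.3082,.1911+.0175])
for a in(-13,47,107): print(a,np.round(proj(s,g+u*a/1000)[0]))
uv=proj(s,g+u*.047)[0].astype(int);print(uv)
x,y=uv;cv2.imwrite("pics/side3c.png",cv2.resize(s["frame"][max(y-60,0):y+60,x-80:x+80,::-1],None,fx=4.5,fy=4.5,interpolation=cv2.INTER_CUBIC))
E
```

```text
-13 [402. 185.]
47 [389. 177.]
107 [377. 170.]
[388 177]
```

View pics/side3c.png

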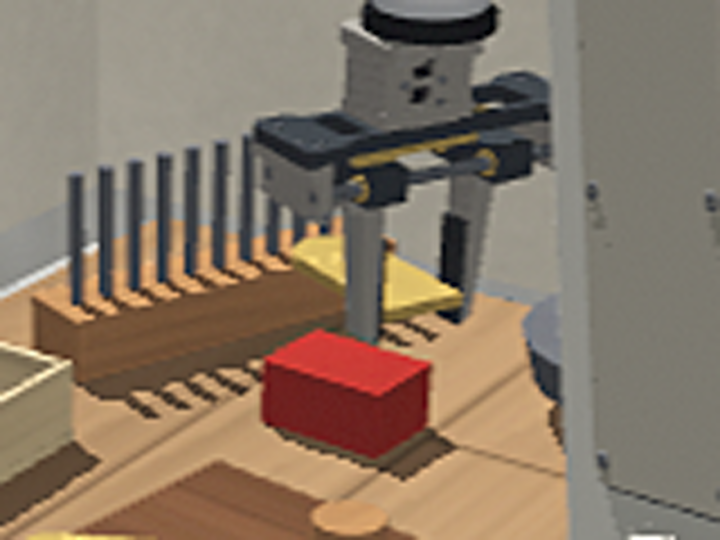

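Emit:
{"name": "arm_command", "arguments": {"rows": [[0.3,0.0029,0.0178,0,0.06],[0.3,0.0029,0.0178,0,0.1187],[0.3,0.0029,0.0178,0,0.1187],[0.3,0.0029,0.0178,0,0.1187],[0.3,0.0029,0.0178,0,0.1187],[0.3,0.0029,0.0178,0,0.1187],[0.3,0.0029,0.0178,0,0.1187],[0.3,0.0029,0.0178,0,0.1187],[0.3,0.0029,0.0178,0,0.1187],[0.3,0.0029,0.0178,0,0.1187]]}}

```text
clock: 9.42
position: [0.4936, -0.1282, 0.1858]
orientation: [0.0, 0.903, -0.429, -0.002]
ft_force: [0.8, 0.7, -4.2]
gripper_width: 0.0515
```

Emit:
{"name": "arm_command", "arguments": {"rows": [[0.3,0.0029,0.0178,0,0.1187],[0.3,0.0029,0.0178,0,0.1187],[0.3,0.0029,0.0178,0,0.1187],[0.3,0.0029,0.0178,0,0.1187],[0.3,0.0029,0.0178,0,0.1187],[0.3,0.0029,0.0178,0,0.1187],[0.3,0.0029,0.0178,-0.01,0.1187],[0.3,0.0029,0.0178,-0.015,0.1187],[0.3,0.0029,0.0178,-0.02,0.1187],[0.3,0,0,0,0.06]]}}

```text
clock: 10.25
position: [0.5179, 0.0329, 0.1379]
orientation: [-0.001, 0.993, 0.122, -0.004]
ft_force: [-1.4, 0.0, -3.5]
gripper_width: 0.0513
```

```bash
cat > fr.py <<'E'
from st import *
p=np.load("stand.npy")
def stat():
    t=env.state();o=t["orientation"];P=t["position"]
    d=P[:2]-p[:2];a=p[2]
    print("clk %.2f"%t["clock"],"TCP",np.round(P*1000,1),"stand X,y,Zg",np.round([1000*(d@[np.cos(a),np.sin(a)]),1000*(d@[-np.sin(a),np.cos(a)]),1000*P[2]+17.5],1),"jaw %.1f"%(np.degrees(2*np.arctan2(o[2],o[1]))),"F",np.round(t["ft_force"],1),"T",np.round(t["ft_torque"],2),"w %.4f"%t["gripper_width"])
E
python3 - <<'E'
from fr import *
stat()
E
```

```text
clk 10.25 TCP [517.9  32.9 137.9] stand X,y,Zg [-92.   12.6 155.4] jaw 14.0 F [-1.4  0.  -3.5] T [-0.2  -0.06  0.01] w 0.0513
```

Emit:
{"name": "arm_command", "arguments": {"rows": [[0.3,0.0118,0.0044,-0.01,0.054],[0.3,0,0,-0.01,0.054],[0.3,-0.0052,0.0141,-0.007,0],[0.3,-0.0052,0.0141,0,0],[0.3,-0.0052,0.0141,0,0],[0.3,-0.0052,0.0141,0,0],[0.3,0,0,0,0],[0.3,0,0,0,0]]}}

```text
clock: 10.92
position: [0.5107, 0.0916, 0.1145]
orientation: [0.0, 0.985, 0.172, -0.002]
ft_force: [0.2, -0.1, -3.3]
gripper_width: 0.051
```

```bash
python3 - <<'E'
from fr import *
stat()
s=cap("side");c=cap("top","top4")
k=big(yellow(s),(250,230,345,330));r=cv2.minAreaRect(k);print(r)
t=env.state()["position"];g=t+[0,0,.0175];e=np.array([np.cos(p[2]),np.sin(p[2]),0])
for a in(-13,107):print(proj(s,g+e*a/1000))
x,y=proj(s,g)[0].astype(int)
cv2.imwrite("pics/side4c.png",cv2.resize(s["frame"][y-70:y+80,x-110:x+90,::-1],None,fx=4,fy=4,interpolation=cv2.INTER_CUBIC))
E
```

```text
clk 10.92 TCP [510.7  91.6 114.5] stand X,y,Zg [-34.5  -1.  132. ] jaw 19.8 F [ 0.2 -0.1 -3.3] T [-0.21 -0.22 -0.04] w 0.0510
((277.0, 294.5), (2.1213202476501465, 0.7071067094802856), 45.0)
[[291.6096852  264.91333525]]
[[272.32219336 294.30616165]]
```

View pics/side4c.png

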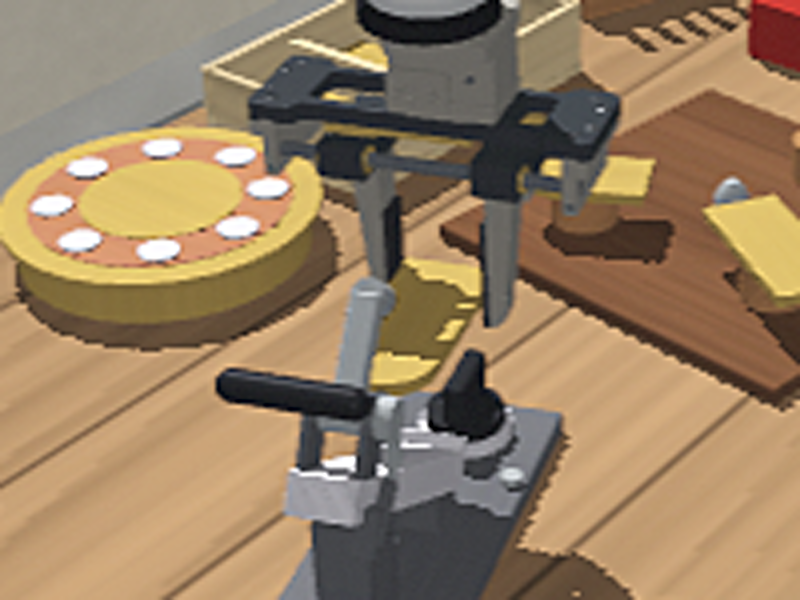

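Emit:
{"name": "arm_command", "arguments": {"rows": [[0.3,-0.005,0.0112,0,0.007],[0.3,-0.0042,0.0115,-0.004,0],[0.3,0,0,-0.01,0],[0.3,0,0,-0.01,0],[0.3,0,0,0,0]]}}

```text
clock: 11.43
position: [0.5015, 0.114, 0.0901]
orientation: [0.0, 0.985, 0.175, -0.002]
ft_force: [-0.2, -0.3, -4.1]
gripper_width: 0.0513
```

```bash
python3 - <<'E'
from fr import *
stat()
E
```

```text
clk 11.43 TCP [501.5 114.   90.1] stand X,y,Zg [-10.2  -0.  107.6] jaw 20.1 F [-0.2 -0.3 -4.1] T [-0.16 -0.12 -0.03] w 0.0513
```

Emit:
{"name": "arm_command", "arguments": {"rows": [[0.3,-0.0005,0.0013,-0.005,0],[0.3,-0.0005,0.0013,-0.005,0],[0.3,-0.0005,0.0013,-0.005,0],[0.3,-0.0005,0.0013,-0.005,0]], "newtons": 35}}

```text
clock: 11.77
position: [0.5022, 0.119, 0.0725]
orientation: [0.0, 0.985, 0.174, 0.001]
ft_force: [1.6, -5.4, -0.3]
gripper_width: 0.0513
```

```bash
python3 - <<'E'
from fr import *
stat()
E
```

```text
clk 11.77 TCP [502.2 119.   72.5] stand X,y,Zg [-5.9 -2.4 90. ] jaw 20.1 F [ 1.6 -5.4 -0.3] T [-0.71 -0.37 -0.01] w 0.0513
```

Emit:
{"name": "arm_command", "arguments": {"rows": [[0.3,-0.0013,0.0017,-0.0045,0],[0.3,-0.0013,0.0017,-0.0045,0],[0.3,-0.0013,0.0017,-0.0045,0],[0.3,-0.0013,0.0017,-0.0045,0]]}}

```text
clock: 12.1
position: [0.4969, 0.1262, 0.0545]
orientation: [0.0, 0.985, 0.174, 0.001]
ft_force: [2.9, -3.3, -0.2]
gripper_width: 0.0516
```

```bash
python3 - <<'E'
from fr import *
stat()
E
```

```text
clk 12.10 TCP [496.9 126.2  54.5] stand X,y,Zg [ 2.7  0.1 72. ] jaw 20.0 F [ 2.9 -3.3 -0.2] T [-0.35 -0.44 -0.09] w 0.0516
```

Rotating as planned; finish the tilt.

Emit:
{"name": "arm_command", "arguments": {"rows": [[0.3,-0.0007,0.0018,-0.004,0],[0.3,-0.0007,0.0018,-0.004,0],[0.3,-0.0007,0.0018,-0.004,0],[0.3,-0.0005,0.0013,-0.003,0],[0.3,0,0,0,0]]}}

```text
clock: 12.52
position: [0.4932, 0.1333, 0.0391]
orientation: [-0.0, 0.985, 0.175, -0.0]
ft_force: [1.7, -1.8, -1.2]
gripper_width: 0.0518
```

```bash
python3 - <<'E'
from fr import *
stat()
s=cap("side");t=env.state()["position"];x,y=proj(s,t+[0,0,.0175])[0].astype(int)
cv2.imwrite("pics/side5c.png",cv2.resize(s["frame"][y-70:y+80,x-110:x+90,::-1],None,fx=4,fy=4,interpolation=cv2.INTER_CUBIC))
E
```

```text
clk 12.52 TCP [493.2 133.3  39.1] stand X,y,Zg [10.7  1.  56.6] jaw 20.1 F [ 1.7 -1.8 -1.2] T [-0.19 -0.33 -0.12] w 0.0518
```

Emit:
{"name": "arm_command", "arguments": {"rows": [[0.3,0.0012,-0.0006,-0.0015,0],[0.3,0,0,-0.001,0],[0.3,0,0,0,0]]}}

```text
clock: 12.82
position: [0.4939, 0.1326, 0.0383]
orientation: [-0.0, 0.985, 0.175, -0.001]
ft_force: [-5.6, -0.9, 23.8]
gripper_width: 0.0516
```

```bash
python3 - <<'E'
from fr import *
stat()
E
```

```text
clk 12.82 TCP [493.9 132.6  38.3] stand X,y,Zg [ 9.8  0.6 55.8] jaw 20.1 F [-5.6 -0.9 23.8] T [-0.25  1.21  0.08] w 0.0516
```

Emit:
{"name": "arm_command", "arguments": {"rows": [[0.3,0,0,0.001,0],[-0.3,0,0,0,0],[-0.3,0,0,0,0],[-0.4,0,0,0,0],[-0.4,0,0,0,0]]}}

```text
clock: 13.23
position: [0.4942, 0.1324, 0.0376]
orientation: [-0.0, 0.985, 0.174, -0.0]
ft_force: [1.3, -0.3, -0.1]
gripper_width: 0.0641
```

Emit:
{"name": "arm_command", "arguments": {"rows": [[-0.4,0.003,-0.008,0.015,0],[-0.4,0.007,-0.019,0.03,0],[-0.4,0.01,-0.028,0.03,0],[-0.4,0.01,-0.028,0.03,0],[-0.4,0.01,-0.028,0.03,0],[-0.4,0.01,-0.028,0.01,0],[-0.4,0.01,-0.028,0,0]]}}

```text
clock: 13.82
position: [0.5563, -0.035, 0.1851]
orientation: [0.001, 0.985, 0.174, 0.003]
ft_force: [0.1, 0.3, -0.5]
gripper_width: 0.0643
```

```bash
python3 - <<'E'
from fr import *
stat()
s=cap("side","side6");c=cap("top","top6")
k=big(yellow(c),(240,205,300,250));r=cv2.minAreaRect(k);print(r)
# back-project outline onto bed-top plane z_bed=8: transform pixels to bed coords
def bedpt(cc,uv,z=.008):
    o,d=ray(cc,uv);a=p[2];Rz=np.array([[np.cos(a),np.sin(a),0],[-np.sin(a),np.cos(a),0],[0,0,1]])
    o=Rz@(o-[p[0],p[1],0]);d=d@Rz.T;o=o-[0,0,.045]
    C,S=np.cos(np.pi/6),.5;B=np.array([[C,0,S],[0,1,0],[-S,0,C]]);o=B@o;d=d@B.T
    return o+d*((z-o[2])/d[:,2])[:,None]
P=bedpt(c,k[:,0])*1000;print("bed x",P[:,0].min(),P[:,0].max(),"y",P[:,1].min(),P[:,1].max());print(np.round(cv2.minAreaRect(P[:,:2].astype(np.float32)),1) if 0 else cv2.minAreaRect(P[:,:2].astype(np.float32)))
A=cv2.resize(s["frame"][230:360,230:330,::-1],None,fx=4.5,fy=4.5,interpolation=cv2.INTER_CUBIC)
B=cv2.resize(c["frame"][195:275,212:282+40,::-1],None,fx=3,fy=3,interpolation=cv2.INTER_CUBIC)
o=np.zeros((585,450+330,3),np.uint8);o[:,:450]=A;o[:240,450:]=B;cv2.imwrite("pics/m6.png",o)
E
```

```text
clk 13.82 TCP [556.3 -35.  185.1] stand X,y,Zg [-1.691e+02  1.000e-01  2.026e+02] jaw 20.1 F [ 0.1  0.3 -0.5] T [-0.03 -0.14  0.05] w 0.0643
((263.4128723144531, 231.3761749267578), (17.43243980407715, 36.588966369628906), 73.3007583618164)
bed x 1.4964739202865118 120.14336689429139 y -26.31801657332 25.508513359650127
((60.846439361572266, -0.4824676513671875), (51.81950378417969, 118.58472442626953), 89.83943176269531)
```

View pics/m6.png

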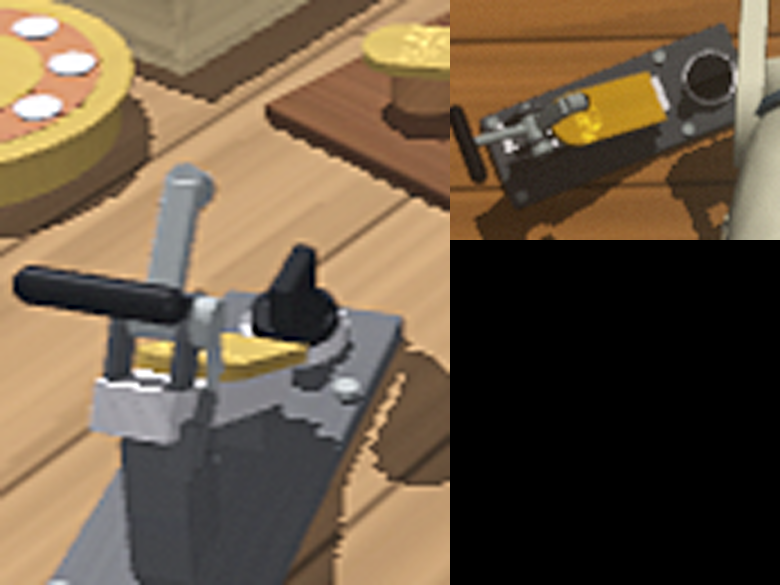

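Emit:
{"name": "arm_command", "arguments": {"rows": [[-0.4,-0.01,0.028,0,0],[-0.4,-0.01,0.028,-0.01,0],[-0.4,-0.01,0.028,-0.03,0],[-0.4,-0.01,0.028,-0.03,0],[-0.4,-0.01,0.028,-0.03,0],[-0.4,-0.007,0.019,-0.03,0],[-0.4,-0.004,0.008,-0.015,0],[-0.4,0,0,0,0]], "newtons": 10}}

```text
clock: 14.58
position: [0.4892, 0.1336, 0.0343]
orientation: [0.0, 0.984, 0.176, -0.004]
ft_force: [-1.0, 0.9, -0.5]
gripper_width: 0.0643
```

```bash
python3 - <<'E'
from fr import *
stat()
E
```

```text
clk 14.58 TCP [489.2 133.6  34.3] stand X,y,Zg [12.4  4.8 51.8] jaw 20.2 F [-1.   0.9 -0.5] T [-0.04 -0.08  0.09] w 0.0643
```

Emit:
{"name": "arm_command", "arguments": {"rows": [[-0.4,0.0047,0.0005,0.003,0],[-0.4,0,0,0,0],[-0.4,0,0,0,0]]}}

```text
clock: 14.83
position: [0.5, 0.1327, 0.0424]
orientation: [-0.0, 0.985, 0.174, 0.002]
ft_force: [-0.3, 0.6, -0.7]
gripper_width: 0.0644
```

```bash
python3 - <<'E'
from fr import *
stat()
E
```

```text
clk 14.83 TCP [500.  132.7  42.4] stand X,y,Zg [ 7.7 -5.1 59.9] jaw 20.0 F [-0.3  0.6 -0.7] T [-0.06 -0.06 -0.02] w 0.0644
```

Emit:
{"name": "arm_command", "arguments": {"rows": [[-0.4,-0.0048,-0.0005,-0.004,0],[-0.4,0,0,0,0],[-0.4,0,0,0,0],[-0.4,0,0,0,0]]}}

```text
clock: 15.17
position: [0.4934, 0.132, 0.0372]
orientation: [-0.0, 0.985, 0.174, 0.0]
ft_force: [-0.3, -0.6, -0.6]
gripper_width: 0.0641
```

```bash
python3 - <<'E'
from fr import *
stat()
E
```

```text
clk 15.17 TCP [493.4 132.   37.2] stand X,y,Zg [ 9.4  1.3 54.7] jaw 20.1 F [-0.3 -0.6 -0.6] T [-0.05 -0.12 -0.01] w 0.0641
```

Emit:
{"name": "arm_command", "arguments": {"rows": [[0.3,0.001,0.0004,0,0],[0.3,0,0,0,0],[0.3,0,0,0,0],[0.3,0,0,0,0],[0.3,0.0005,-0.0013,-0.0008,0],[0.3,0.0005,-0.0013,-0.0008,0],[0.3,0.0003,-0.0008,-0.0004,0],[0.3,0,0,0,0]], "newtons": 10}}

```text
clock: 15.83
position: [0.4955, 0.1304, 0.0354]
orientation: [-0.001, 0.985, 0.174, 0.0]
ft_force: [-5.0, 7.0, 7.4]
gripper_width: 0.0517
```

```bash
python3 - <<'E'
from fr import *
stat()
E
```

```text
clk 15.83 TCP [495.5 130.4  35.4] stand X,y,Zg [ 7.2 -0.1 52.9] jaw 20.0 F [-5.   7.   7.4] T [1.24 0.56 0.03] w 0.0517
```

Emit:
{"name": "arm_command", "arguments": {"rows": [[-0.4,0,0,0,0],[-0.4,0,0,0,0],[-0.4,0,0,0,0],[-0.4,0.007,-0.019,0.015,0],[-0.4,0.01,-0.028,0.03,0],[-0.4,0,0,0.035,0],[-0.4,0,0,0.035,0.05],[-0.4,0,0,0.035,0.12],[-0.4,0,0,0.035,0.12],[-0.4,0,0,0.035,0.12]]}}

```text
clock: 16.67
position: [0.5121, 0.0823, 0.2562]
orientation: [0.0, 0.928, 0.374, -0.0]
ft_force: [1.4, 0.9, 0.2]
gripper_width: 0.0643
```

Emit:
{"name": "arm_command", "arguments": {"rows": [[-0.1,-0.009,0.018,0.005,0.12],[-0.1,-0.009,0.02,0,0.12],[-0.1,-0.009,0.02,0,0.12],[-0.1,-0.009,0.02,0,0.12],[-0.1,-0.009,0.02,0,0.12],[-0.1,-0.009,0.02,0,0.12],[-0.1,-0.009,0.02,0,0.12],[-0.1,-0.009,0.02,0,0.12],[-0.1,-0.009,0.018,0,0.12],[-0.1,-0.009,0.017,0,0.08]]}}

```text
clock: 17.5
position: [0.4219, 0.2765, 0.2593]
orientation: [0.0, 0.571, 0.821, -0.0]
ft_force: [-0.1, 0.4, 0.2]
gripper_width: 0.0502
```

Emit:
{"name": "arm_command", "arguments": {"rows": [[-0.1,0,0,0,0],[-0.1,0,0,0,0],[-0.1,0,0,0,0]]}}

```text
clock: 17.75
position: [0.4227, 0.2751, 0.2593]
orientation: [0.0, 0.574, 0.819, -0.0]
ft_force: [-0.9, 0.3, 0.5]
gripper_width: 0.0505
```

```bash
python3 - <<'E'
from fr import *
stat()
E
```

```text
clk 17.75 TCP [422.7 275.1 259.3] stand X,y,Zg [168.1  18.3 276.8] jaw 109.9 F [-0.9  0.3  0.5] T [ 0.06 -0.13 -0.05] w 0.0505
```

Emit:
{"name": "arm_command", "arguments": {"rows": [[-0.1,-0.0028,0.0033,-0.02,0],[-0.1,0,0,-0.028,0],[-0.1,0,0,-0.028,0],[-0.1,0,0,0,0],[-0.1,0,0,0,0]]}}

```text
clock: 18.17
position: [0.4194, 0.2777, 0.1828]
orientation: [-0.0, 0.574, 0.819, -0.001]
ft_force: [-0.2, 1.2, 0.6]
gripper_width: 0.0504
```

Emit:
{"name": "arm_command", "arguments": {"rows": [[-0.1,0.0028,-0.0075,0.002,0],[-0.1,0.0028,-0.0075,0.003,0],[-0.1,0.0028,-0.0075,0.003,0],[-0.1,0.0028,-0.0075,0.003,0],[-0.1,0.0028,-0.0075,0.002,0],[-0.1,0.0028,-0.0075,0.002,0],[-0.1,0.0028,-0.0075,0,0],[-0.1,0.0021,-0.0056,0,0],[-0.1,0.0021,-0.0056,0,0],[-0.1,0,0,0,0]]}}

```text
clock: 19.0
position: [0.4449, 0.2147, 0.2006]
orientation: [0.001, 0.574, 0.819, 0.002]
ft_force: [0.7, 0.1, 0.1]
gripper_width: 0.0659
```

```bash
python3 - <<'E'
from fr import *
stat()
E
```

```text
clk 19.00 TCP [444.9 214.7 200.6] stand X,y,Zg [103.8  18.3 218.1] jaw 110.0 F [0.7 0.1 0.1] T [ 0.1  -0.16 -0.  ] w 0.0659
```

Emit:
{"name": "arm_command", "arguments": {"rows": [[-0.1,0,0,0.02,0],[-0.1,0,0,0.03,0],[-0.1,0,0,0.03,0],[-0.1,0,0,0,0]], "newtons": 30}}

```text
clock: 19.33
position: [0.4464, 0.2159, 0.2849]
orientation: [0.002, 0.574, 0.819, 0.004]
ft_force: [1.5, 0.8, 0.9]
gripper_width: 0.0505
```

```bash
python3 - <<'E'
from fr import *
stat()
s=cap("side","side7");c=cap("top","top7")
q=.085;X=bed(.15+.075*np.sin(q),0,.03+.075*np.cos(q));print("pred bar",proj(s,W(p,X)),proj(c,W(p,X)))
h=cv2.cvtColor(s["frame"],cv2.COLOR_RGB2HSV);m=cv2.inRange(h,(0,0,0),(180,255,45))
k=big(m,(235,252,295,275));print(cv2.minAreaRect(k))
E
```

```text
clk 19.33 TCP [446.4 215.9 284.9] stand X,y,Zg [104.4  16.5 302.4] jaw 110.0 F [1.5 0.8 0.9] T [ 0.12 -0.17 -0.05] w 0.0505
pred bar [[268.72644749 262.97491297]] [[247.36469755 229.79602742]]
((268.43145751953125, 262.45941162109375), (35.40978240966797, 7.1247053146362305), 4.085616588592529)
```

Emit:
{"name": "arm_command", "arguments": {"rows": [[-0.1,0.0058,-0.012,0,-0.1],[-0.1,0.0058,-0.012,0,-0.12],[-0.1,0.0058,-0.012,0,-0.12],[-0.1,0.0058,-0.012,0,-0.12],[-0.1,0.0058,-0.012,0,-0.12],[-0.1,0.0058,-0.012,0,-0.12],[-0.1,0.0058,-0.012,0,-0.12],[-0.1,0.0058,-0.012,0,-0.12],[-0.1,0.0058,-0.012,0,-0.12],[-0.1,0.0058,-0.012,0,-0.12]]}}

```text
clock: 20.27
position: [0.501, 0.0942, 0.2774]
orientation: [-0.0, 0.933, 0.359, -0.001]
ft_force: [-0.3, 0.1, 0.4]
gripper_width: 0.0507
```

Emit:
{"name": "arm_command", "arguments": {"rows": [[-0.1,0.0058,-0.012,-0.02,-0.12],[-0.1,0.0058,-0.012,-0.03,-0.12],[-0.1,0.0026,-0.0046,-0.03,-0.12],[-0.1,0,0,-0.03,-0.026],[-0.1,0,0,-0.03,0],[-0.1,0,0,-0.02,0],[-0.1,0,0,-0.005,0],[-0.1,0,0,0,0],[-0.1,0,0,0,0]]}}

```text
clock: 21.02
position: [0.5158, 0.0666, 0.1138]
orientation: [0.0, 0.984, 0.176, -0.0]
ft_force: [-0.0, -0.4, 0.7]
gripper_width: 0.0508
```

```bash
python3 - <<'E'
from fr import *
stat()
E
```

```text
clk 21.02 TCP [515.8  66.6 113.8] stand X,y,Zg [-59.7   2.9 131.3] jaw 20.3 F [-0.  -0.4  0.7] T [-0.02 -0.12 -0.07] w 0.0508
```

Emit:
{"name": "arm_command", "arguments": {"rows": [[-0.1,0.0027,0.0008,-0.02,0],[-0.1,0,0,-0.025,0],[-0.1,0,0,-0.02,0],[-0.1,0,0,-0.01,0],[-0.1,0,0,0,0],[-0.1,0,0,0,0]]}}

```text
clock: 21.52
position: [0.519, 0.0676, 0.0394]
orientation: [0.0, 0.984, 0.176, 0.0]
ft_force: [0.6, 0.8, -0.0]
gripper_width: 0.0507
```

Emit:
{"name": "arm_command", "arguments": {"rows": [[0.8,0,0,0,0],[0.8,0,0,0,0],[0.8,0,0,0,0],[0.8,0,0,0,0],[0.8,0,0,0,0],[0.8,0,0,0,0]], "newtons": 15}}

```text
clock: 22.02
position: [0.5194, 0.0678, 0.0389]
orientation: [-0.0, 0.984, 0.176, 0.001]
ft_force: [-0.4, 1.5, -5.1]
gripper_width: 0.0139
```

```bash
python3 - <<'E'
from fr import *
stat()
E
```

```text
clk 22.02 TCP [519.4  67.8  38.9] stand X,y,Zg [-59.9  -0.9  56.4] jaw 20.3 F [-0.4  1.5 -5.1] T [0.18 0.41 0.09] w 0.0139
```

Emit:
{"name": "arm_command", "arguments": {"rows": [[0.8,0,0,0,-0.1],[0.8,0,0,0,-0.1],[0.8,0,0,0,-0.1],[0.8,0,0,0,-0.1],[0.8,0,0,0,-0.1],[0.8,0,0,0,-0.1],[0.8,0,0,0,-0.1],[0.8,0,0,0,-0.1],[0.8,0,0,0,-0.1],[0.8,0,0,0,-0.1]]}}

```text
clock: 22.85
position: [0.5209, 0.0676, 0.0389]
orientation: [-0.001, 0.948, -0.319, 0.002]
ft_force: [7.2, -1.5, -4.6]
gripper_width: 0.014
```

Emit:
{"name": "arm_command", "arguments": {"rows": [[0.8,0,0,0,-0.1],[0.8,0,0,0,-0.1],[0.8,0,0,0,-0.06],[0.8,0,0,0,0],[0.8,0,0,0,0]]}}

```text
clock: 23.27
position: [0.5212, 0.0673, 0.039]
orientation: [-0.001, 0.899, -0.437, 0.002]
ft_force: [8.0, -2.7, -4.8]
gripper_width: 0.0136
```

```bash
python3 - <<'E'
from fr import *
stat()
E
```

```text
clk 23.27 TCP [521.2  67.3  39. ] stand X,y,Zg [-60.9  -2.4  56.5] jaw -51.9 F [ 8.  -2.7 -4.8] T [-0.53 -1.4  -0.04] w 0.0136
```

Turned 72.2° = 1.26 rad, past the detent. Release, lift and retreat.

Emit:
{"name": "arm_command", "arguments": {"rows": [[-0.1,0,0,0,0],[-0.1,0,0,0,0],[-0.1,0,0,0,0],[-0.1,0,0,0,0],[-0.1,0,0,0.02,0],[-0.1,0,0,0.04,0],[-0.1,0,0,0.04,0],[-0.1,0,0,0.04,0]]}}

```text
clock: 23.93
position: [0.5174, 0.0675, 0.1797]
orientation: [0.0, 0.899, -0.437, -0.001]
ft_force: [1.0, -0.6, -0.5]
gripper_width: 0.0504
```

Emit:
{"name": "arm_command", "arguments": {"rows": [[-0.1,-0.003,-0.04,0.02,0],[-0.1,-0.003,-0.04,0.02,0],[-0.1,-0.003,-0.04,0,0],[-0.1,-0.003,-0.04,0,0],[-0.1,-0.003,-0.04,0,0],[-0.1,-0.003,-0.04,0,0],[-0.1,-0.003,-0.04,0,0],[-0.1,-0.003,-0.04,0,0],[-0.1,0,0,0,0],[-0.1,0,0,0,0]]}}

```text
clock: 24.77
position: [0.4941, -0.2485, 0.2154]
orientation: [-0.0, 0.898, -0.439, -0.0]
ft_force: [-0.1, 1.1, -0.6]
gripper_width: 0.05
```

```bash
python3 - <<'E'
from fr import *
stat()
s=cap("side","side8");c=cap("top","top8")
A=cv2.resize(s["frame"][230:360,230:330,::-1],None,fx=4.5,fy=4.5,interpolation=cv2.INTER_CUBIC)
B=cv2.resize(c["frame"][195:275,212:322,::-1],None,fx=3,fy=3,interpolation=cv2.INTER_CUBIC)
C=s["frame"][200:330,250:450+130,::-1]
o=np.zeros((585,780,3),np.uint8);o[:,:450]=A;o[:240,450:]=B;o[245:245+130,450:780]=C
o[380:585,450:780]=cv2.resize(c["frame"][150:275,345:460,::-1],(330,205)) if 0 else c["frame"][100:305,150:480,::-1]
cv2.imwrite("pics/m8.png",o)
import itertools
k=big(yellow(c),(252,205,300,250));print("plate px",cv2.minAreaRect(k))
h=cv2.cvtColor(s["frame"],cv2.COLOR_RGB2HSV);m=cv2.inRange(h,(0,0,0),(180,255,45));k=big(m,(235,252,295,275));print("bar",cv2.minAreaRect(k))
for n,(cc,P) in {"knob46 ends":(s,[[-.06+.02*np.cos(-1.3),.02*np.sin(-1.3),.058],[-.06-.02*np.cos(-1.3),-.02*np.sin(-1.3),.058]])}.items(): print(n,proj(cc,W(p,P)))
E
```

```text
clk 24.77 TCP [ 494.1 -248.5  215.4] stand X,y,Zg [-347.9  132.1  232.9] jaw -52.1 F [-0.1  1.1 -0.6] T [-0.03  0.05 -0.04] w 0.0500
plate px ((266.5157775878906, 230.35671997070312), (17.557437896728516, 30.35081672668457), 74.47589111328125)
bar ((268.408203125, 262.3870849609375), (35.534507751464844, 6.173948764801025), 5.90614128112793)
knob46 ends [[286.44346411 290.27375366]
 [303.76583324 290.27288814]]
```

View pics/m8.png

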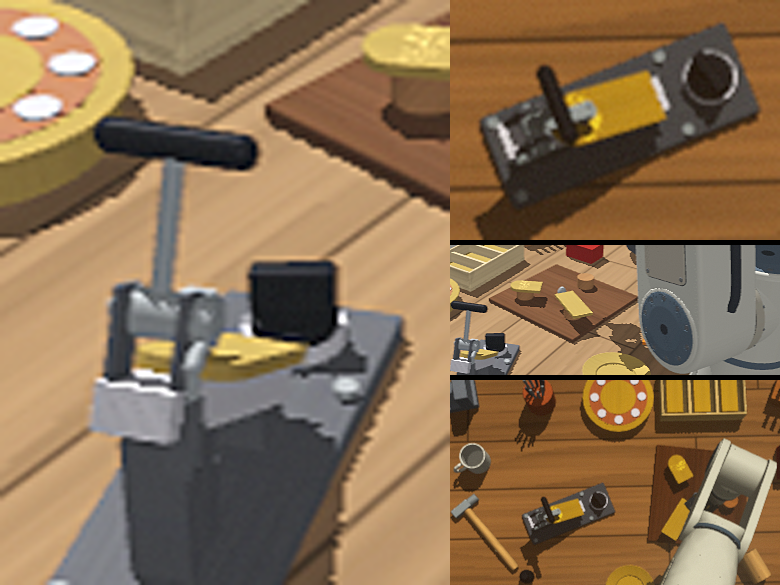

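```bash
python3 -c "
from cell import env
env.close_job()"
```

```text
the job is handed in; nothing more can be done
```

The long arched plate is loaded on the stand, the hold-down arm bears on it, and the knob is locked. I handed the job in at about 25 s of the 72 s allowed.

**What I did:**
- I pushed the lever back until it stayed; both cameras put the bar within half a pixel of the 1.4 rad position.
- I gripped the plate near its square end. I set it back on its block once to grip closer to that end, so the gripper would clear the raised toe.
- I tilted the plate on the slope, laid it on the bed, and nudged it down against the ledge. It pushed back with about 8 N along the stand.
- I brought the lever forward, then turned the knob 1.26 rad clockwise in the grip and let go.

**Last checks:**
- **Plate:** after laying it down and before the nudge, its centre was at about (60.8, −0.5) mm on the bed, less than 0.2° askew, with the arched end up the slope. I did not re-measure it after the nudge, and the toe and bar hide part of it in the final top view.
- **Hold-down arm:** the bar is within about a pixel of where it should rest on the plate (0.085 rad).
- **Knob:** its grip lies where 1.3 rad predicts, after release.
- **Bystanders:** the two other blanks, stake, mug and hammer look unmoved. The mallet and part of the board were hidden by the arm in the last top view.
- **Gripper:** it was open, away from everything, with no meaningful contact force.

One thing differed from plan: while I lowered the lever, the sprung arm pushed the lightly held fingers from 50 to 66 mm, so the arm may have finished its drop freely. The plate showed no visible shift from it.

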